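# Feed the trim saw carriage to its end stop

## Robot

A 6-joint arm with a two-finger parallel gripper is mounted at the origin on the work surface. World frame = base frame: x ahead of the robot, y to its left, z up, the work surface at z = 0. Lengths are in m, angles in rad, forces in N, time in s.
With the tool pointing down it reaches from about 0.35 to 0.875 m from the base axis. Payload 4.2 kg.
Tool frame: the origin (TCP) lies midway between the tips of the shut fingers; the grasp point (between the pads) lies 19 mm behind it; z points along the fingers, y is the direction in which the jaws open and shut (so a half turn about z gives the same grasp; the last joint's range is limited). The gripper opens to 87 mm and grips with 3 to 60 N. Pads are 19 mm wide; open, the fingers measure 117 mm over their backs; the gripper's body (75 mm by 190 mm) begins 51 mm behind the grasp point.
Start: joints at [1.597, 0.385, 0.008, 0, -1.194, -0.259], TCP at [0.144, 0.608, 0.223] pointing down, gripper open.
Joint ranges: [-3.14, 3.14], [-1.21, 2.06], [-1.07, 1.41], [-3.16, 2.05], [-2.99, -0.16], [-3.1, 3.1]. Speed limits (rad/s): [2.79, 2.79, 3.14, 3.14, 3.14, 3.14].

## Interface

Orientations are given as a unit quaternion [x, y, z, w].
In Python, from bench import ctrl gives the robot as it stands.
- The arm moves only by the tool apply_moves, never from a script. Its argument "moves" is one flat list of numbers, 6 for each row, row after row: the shift along the tool's x, y, z in cm, then the turn, a rotation vector about the tool's x, y, z in degrees. A call has 1 to 20 rows; each row shifts and turns the commanded pose from where the row before left it, along the tool's axes as they then stand; what a row does not reach is not made up. A row lasts 1/12 s, in which the tool goes at most 41.7 mm and 7.16 degrees, less where a joint would pass 70% of its speed; a pose out of reach is approached as far as the arm can. A call is refused whole if a number of a shift passes 4.17 or a number of a turn 7.16, either way. A call with a gripper value outside its range is refused whole. "grip" is the opening, from -1 (shut) to 1 (fully open), set as the call begins (left out, the last holds). The fingers move at their own pace and stop on an object; "grip_force" is the grip in N (left out, the last holds). Time passes only in rows, so rows that do not move let the fingers close. It gives the time, the measured TCP pose, the force and the opening at its end, in the units of the state.
- ctrl.read_state(): the state, without advancing time (a new reading comes with each control period).
- ctrl.snapshot(name): name is "scene" or "top" or "wrist"; returns the picture (480x640x3 uint8, blue, green, red); there is no depth.
- ctrl.camera_info(name): a dict with "fx", "fy", "cx", "cy" (pixels), "k1" (the pictures are not rectified: a ray, as slopes to the right and down, at radius r is drawn at 1 + k1 r^2 times it, then the intrinsics apply), "position" and "orientation" of the camera in the world. Camera axes: x right, y up, looking along -z (the intrinsics and any distortion apply to the point x, -y, -z); pixel columns grow to the right and rows downward; lengths in m; the calibration is good to about 2 mm. A picture is of the moment at which its call begins: read the wrist's pose just before it. camera_info takes no time and is no camera call; for the wrist camera it gives the pose at the moment of the call.
- ctrl.close_job(): hands the job in, once; it reports no verdict.
The state is a dict: "t": time; "joints": joint angles; "qvel": joint speeds; "tau": joint torques, N m; "position": TCP position; "orientation": TCP orientation; "force": force on the tool from outside, world axes, zero at the start; "torque": the same for the moment, N m; "opening": finger opening in m.
Only numpy, scipy, OpenCV 4.12 (cv2) and the standard library are available. Lean on these libraries where they do the work, as an engineer would, in place of code of your own. Each camera call takes 0.05 s, during which the arm holds its last target. There are 200 camera calls.

## Task

The stone trim saw is switched off: run its carriage, with the stone clamped in the vice, up to the end stop to check the stone clears the blade. Press the black lock button on the carriage with the fingertips and keep it held down while you push the carriage along its rails until it rests against the stop, then let the button spring up and move the hand clear. Do not force the carriage while it is locked, do not grasp or lift anything, and leave the jar, the rough stone and the cup where they are.

Things in the scene. Friction and masses are not known exactly. Their poses are not given: they have to be found in the camera images.
- saw: Fixed base of the small trim saw: grey plate 160 x 460 x 12 mm (x, y, z of its own frame) lying on the table, with two steel rails along its y axis. Origin at the centre of the plate's underside; its +y axis is the direction in which the carriage has to go. Blue motor housing with the 76 mm blade stands on its +x side, x from 80 to 195 mm, y from 55 to 185 mm, 90 mm tall at most. Its place and yaw vary.
- carriage (a joint): Travel of the carriage along the saw's +y axis, in m. The start varies; it ends where the carriage meets the end stop, less than 0.20. The carriage is an aluminium plate 100 (x) x 150 (y) x 12 mm, top at 43 mm above the table, weighing about 0.7 kg; friction of the rails about 1.5 N. Unless the lock button is pressed a brake holds it fast (it slips only at 35 N or more) wherever it stands.
- carriage_nose (a point): Middle of the carriage plate's front (+y) edge, which meets the end stop, 37 mm above the table.
- lock_button (a joint): How far the lock button is pressed, in m: 0 is up (brake on; within 1 mm), 0.005 fully down. It starts to give at about 6 N, is fully down at about 7 N and springs up by itself.
- button_top (a point): Centre of the top of the lock button: ribbed black pad 44 (x) x 56 (y) mm on the rear (-y) part of the carriage, top 55 mm above the table when up; it goes straight down 5 mm. It lies on the carriage and travels with it.
- push_face (a point): Point on the middle of the upright rear (-y) face of the dark steel vice on the carriage, just ahead (+y) of the button pad, 31 mm ahead of the button's centre. The face is 94 mm wide and stands from the plate's top (43 mm) to 73 mm above the table; this point is at 58 mm; the fingertips that hold the button can push against it. The clamped stone, at most 77 mm above the table, and the front jaw stand ahead of it.
- end_stop: Steel bridge 112 (x) x 28 (y) mm fixed over the rails, 50 mm tall with a 10 mm screw head on it; its place along the rails varies. Origin at table height in the plane of its face that looks to -y, in line with the rails; same axes as the saw. The carriage's front edge comes to rest on this face.
- jar: Loose glass jar, 60 mm wide, 85 mm tall, origin at the centre of its underside; to be left alone.
- rough_stone: Loose rough stone, 58 mm wide, 32 mm tall, origin at the centre of its underside; to be left alone.
- cup: Loose white cup, 64 mm wide, 70 mm tall, origin at the centre of its underside; to be left alone.

How it is judged:
By the outcome, as a careful person would: the job done as asked, in the order asked, and still so for the second after the job is handed in, with the robot touching nothing.
It also fails if it takes over 38 s, if anything falls off the work surface, if the arm or the gripper's body presses on something with over 40 N, if the wrist force passes 120 N, or if a joint passes its speed limit or range.

## Working session

There is one attempt and no reset: what is moved stays moved. The work goes in short steps, Python scripts to look and compute and a tool call to move; the robot and the scene stay as the last step left them, time stands still between calls to the robot, and variables do not carry over. Pictures are saved under pics/ and viewed, about 8 in all and at most 12, crops included, and the job is handed in when it is done.

Besides the shell and the picture viewer there is one more tool, called by a JSON object that holds its "name" and its "arguments", one argument or row to a line. apply_moves: Moves the arm, as the interface text tells. Its arguments: {"type":"object","properties":{"moves":{"type":"array","items":{"type":"number"}},"grip":{"type":"number"},"grip_force":{"type":"number"}},"required":["moves"]}

```bash
mkdir -p pics; cat > h.py <<'E'
from bench import ctrl
import numpy as np, cv2
from scipy.spatial.transform import Rotation as R
def snap(n,f):
    im=ctrl.snapshot(n); cv2.imwrite('pics/'+f,im); return im
def ray(info,u,v):
    k=info['k1']; d=np.array([(u-info['cx'])/info['fx'],(v-info['cy'])/info['fy']])
    s=d.copy()
    for _ in range(20): s=d/(1+k*(s@s))
    return np.array(info['position']),R.from_quat(info['orientation']).apply([s[0],-s[1],-1])
def onz(info,u,v,z):
    p,d=ray(info,u,v); return p+d*(z-p[2])/d[2]
def proj(info,P):
    c=R.from_quat(info['orientation']).inv().apply(np.array(P)-info['position'])
    s=np.array([c[0],-c[1]])/-c[2]; s=s*(1+info['k1']*(s@s))
    return s*[info['fx'],info['fy']]+[info['cx'],info['cy']]
E
python3 - <<'E'
from h import *
print(ctrl.read_state())
for n in ['top','scene']:
    print(n,ctrl.camera_info(n)); snap(n,n+'1.png')
E
```

```text
{'t': 0.0, 'joints': array([ 1.59656741e+00,  3.85527073e-01,  6.65917401e-03, -4.75537224e-04,
       -1.19397022e+00, -2.58579132e-01]), 'qvel': array([ 4.05608599e-04,  4.40308320e-05, -1.53705484e-04,  7.48056431e-05,
        6.37284232e-04, -1.50108640e-03]), 'tau': array([ 2.56951290e-05, -3.90667677e+01,  1.87406552e+01,  4.21982333e+00,
        1.09104003e-02, -2.00850932e-04]), 'position': array([0.14405612, 0.60757688, 0.22149391]), 'orientation': array([ 9.93221965e-01, -1.16228384e-01, -7.41090648e-05,  1.04191167e-03]), 'force': array([ 0.04706406,  0.44075171, -0.58647792]), 'torque': array([ 0.01418329,  0.03441236, -0.00546909]), 'opening': 0.0872381232908814}
top {'fx': 611.6672386844012, 'fy': 611.6672386844012, 'cx': 328.73568419233027, 'cy': 231.88572873626734, 'k1': -0.19073735939679567, 'position': array([0.51950599, 0.04023725, 1.17737201]), 'orientation': array([ 0.02698362, -0.02271399, -0.69939292,  0.71386658])}
scene {'fx': 591.5884773767829, 'fy': 591.5884773767829, 'cx': 321.8812100478027, 'cy': 241.29969876899713, 'k1': 0.06654469135862752, 'position': array([ 1.19945868, -0.4102436 ,  0.84567722]), 'orientation': array([0.33713114, 0.17144525, 0.4397839 , 0.81457918])}
```

View pics/top1.png

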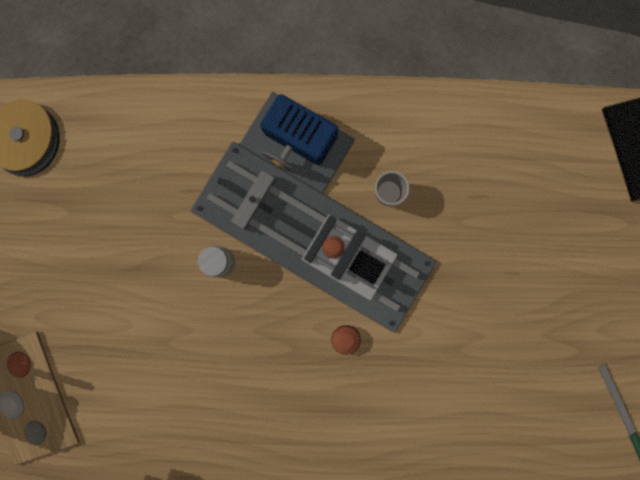

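View pics/scene1.png

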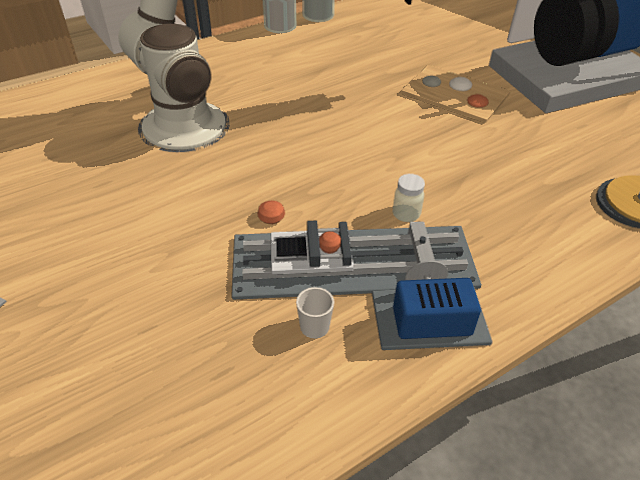

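Top view: button pad near (367,266), stop near (253,200), saw plate corners near (235,145), (193,210), (393,330), (438,263), with the direction of travel up-left. The cup is near (392,188), the jar (215,262) and the stone (346,340).

```bash
python3 - <<'E'
from h import *
im=cv2.imread('pics/top1.png'); c=im[130:345,180:450]
cv2.imwrite('pics/c.png',cv2.convertScaleAbs(cv2.resize(c,None,fx=2.9,fy=2.75,interpolation=cv2.INTER_CUBIC),alpha=1.6))
I=ctrl.camera_info('top')
m=(im.max(2)<28).astype(np.uint8); m[:230]=0;m[300:]=0;m[:,:345]=0;m[:,395:]=0
n,l,s,ce=cv2.connectedComponentsWithStats(m); 
for i in range(1,n):
  if s[i][4]>50: print(s[i],ce[i],onz(I,*ce[i],.055), cv2.minAreaRect(np.argwhere(l==i)[:,::-1].astype(np.float32)))
for p in [(235,145),(193,210),(393,330),(438,263)]: print(p,onz(I,*p,.012))
E
```

```text
[350 251  34  32 611] [366.400982   266.71849427] [ 0.53583664 -0.02255333  0.055     ] ((366.51556396484375, 266.7590637207031), (28.43271827697754, 22.2423038482666), 30.256441116333008)
(235, 145) [0.76738379 0.23415531 0.012     ]
(193, 210) [0.63862632 0.31176523 0.012     ]
(393, 330) [ 0.41703365 -0.07787773  0.012     ]
(438, 263) [ 0.54604284 -0.16220643  0.012     ]
```

View pics/c.png

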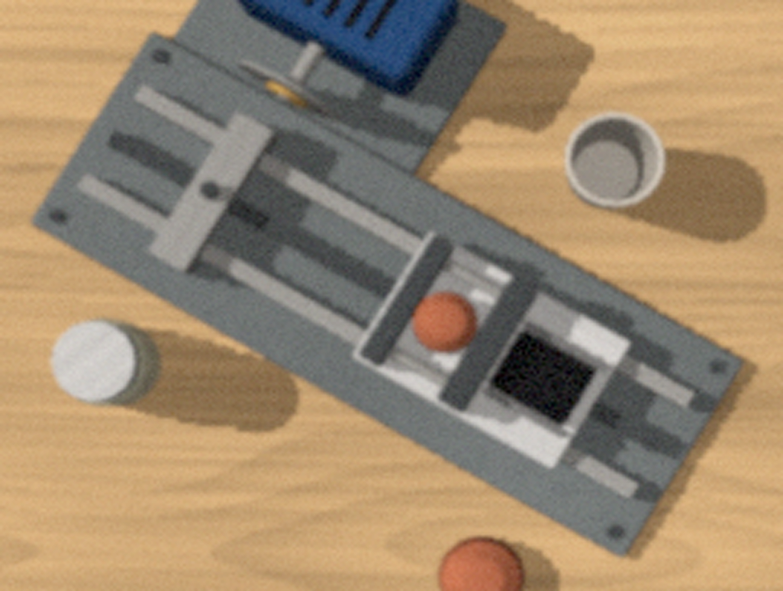

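```bash
cat > g.py <<'E'
from h import *
I=ctrl.camera_info('top')
P=lambda x,y,z: onz(I,180+x/2.9,130+y/2.75,z)
A,B,C,D=[P(x,y,.012) for x,y in [(152,37),(33,220),(627,556),(743,358)]]
o=(A+B+C+D)/4; o[2]=0
ey=(A+B-C-D)[:2]; ex=(A+D-B-C)[:2]
E
python3 - <<'E'
from g import *
print('len',np.linalg.norm(ey)/2,np.linalg.norm(ex)/2,np.degrees(np.arctan2(ey[1],ey[0])),np.degrees(np.arctan2(ex[1],ex[0]))+90)
a=np.arctan2(ey[1],ey[0]); Y=np.array([np.cos(a),np.sin(a)]);X=np.array([Y[1],-Y[0]])
S=lambda p:(np.round([ (p-o)[:2]@X,(p-o)[:2]@Y],4))
print('o',o,'X',X,'Y',Y)
b=onz(I,366.4,266.7,.055);print('button',S(b))
for n,x,y,z in [('stopface',273,130,.05),('stopface',185,272,.05),('rear',628,345,.043),('rear',555,467,.043),('front',355,353,.043),('vicerear top',538,278,.073),('vicerear top',464,410,.073),('jar',95,360,.085),('cup',615,160,.07),('stone',482,572,.02)]: 
  p=P(x,y,z);print(n,p.round(4),S(p))
s=ctrl.read_state();r=R.from_quat(s['orientation']);print(r.as_matrix().round(3))
E
```

```text
len 0.4563594605100351 0.15458523990620884 60.84675086490236 60.935914127974385
o [0.59332996 0.07789667 0.        ] X [ 0.87331986 -0.48714723] Y [0.48714723 0.87331986]
button [-0.0012 -0.1157]
stopface [0.6989 0.1518 0.05  ] [0.0562 0.116 ]
stopface [0.6012 0.2057 0.05  ] [-0.0554  0.1154]
rear [ 0.558 -0.079  0.043] [ 0.0455 -0.1542]
rear [ 0.4749 -0.0336  0.043 ] [-0.0491 -0.155 ]
front [0.5491 0.0957 0.043 ] [-0.0473 -0.006 ]
vicerear top [ 0.6    -0.0188  0.073 ] [ 0.0529 -0.0812]
vicerear top [0.5123 0.0257 0.073 ] [-0.0453 -0.0851]
jar [0.5398 0.2552 0.085 ] [-0.1331  0.1288]
cup [ 0.6799 -0.0664  0.07  ] [ 0.1459 -0.0839]
stone [0.4011 0.011  0.02  ] [-0.1353 -0.152 ]
[[ 0.973 -0.231 -0.   ]
 [-0.231 -0.973 -0.002]
 [ 0.     0.002 -1.   ]]
```

Saw geometry is consistent: yaw 60.85°, carriage travel left about 120 mm. Turn the hand to line up with the rails and move over the button with the fingers shut.

{"name": "apply_moves", "arguments": {
  "moves": [0, 0, 0, 0, 0, 5.25, 0, 0, 0, 0, 0, 5.25, 3.6, 1.95, 0, 0, 0, 5.25, 3.6, 1.95, 0, 0, 0, 0, 3.6, 1.95, 0, 0, 0, 0, 3.6, 1.95, 0, 0, 0, 0, 3.6, 1.95, 0, 0, 0, 0, 3.6, 1.95, 0, 0, 0, 0, 3.6, 1.95, 0, 0, 0, 0, 3.6, 1.95, 0, 0, 0, 0, 3.6, 1.95, 0, 0, 0, 0, 3.6, 1.95, 0, 0, 0, 0, 3.6, 1.95, 0, 0, 0, 0, 3.6, 1.95, 0, 0, 0, 0, 3.6, 1.95, 0, 0, 0, 0, 3.6, 1.95, 0, 0, 0, 0, 3.6, 1.95, 0, 0, 0, 0, 3.6, 1.95, 0, 0, 0, 0, 1.8, 1, 0, 0, 0, 0, 0, 0, 0, 0, 0, 0],
  "grip": -1,
  "grip_force": 40
}}

```text
t: 1.77
position: [0.511, 0.0369, 0.2217]
orientation: [0.967, -0.254, -0.0, 0.001]
force: [-0.8, 0.3, 0.2]
opening: 0.0006
```

{"name": "apply_moves", "arguments": {
  "moves": [2.5, 1.6, 0, 0, 0, 0, 2.5, 1.6, 0, 0, 0, 0, 0, 0, 3, 0, 0, 0, 0, 0, 3, 0, 0, 0, 0, 0, 3, 0, 0, 0, 0, 0, 3, 0, 0, 0, 0, 0, 0, 0, 0, 0, 0, 0, 0, 0, 0, 0]
}}

```text
t: 2.43
position: [0.5368, -0.012, 0.1016]
orientation: [0.968, -0.251, -0.002, 0.001]
force: [0.4, 0.3, 0.2]
opening: 0.0007
```

```bash
python3 - <<'E'
from h import *
s=ctrl.read_state();print(s['t'],s['position'],s['force'],s['orientation'],s['joints'].round(2))
I=ctrl.camera_info('wrist'); w=snap('wrist','w2.png'); c=snap('scene','s2.png')[150:350,200:420]
print(I['position'],I['orientation'], proj(I,s['position']))
c=cv2.resize(c,(528,480),interpolation=cv2.INTER_CUBIC); w=cv2.resize(w,(640,480))
cv2.imwrite('pics/v2.png',cv2.resize(np.hstack([w,c]),(800,329)))
cv2.imwrite('pics/w2.png',w); cv2.imwrite('pics/c2.png',c)
I=ctrl.camera_info('scene'); print(proj(I,s['position']))
E
```

```text
2.4333 [ 0.53684417 -0.01202999  0.10155691] [0.4054166  0.3421229  0.15748389] [ 0.9680577  -0.2507192  -0.00169689  0.00113491] [ 0.28  0.36 -0.37  0.   -0.85  0.78]
[ 0.60399721 -0.04998018  0.26331117] [ 0.07340833 -0.1222334   0.8530229  -0.50201807] [317.11693527 308.23685396]
[294.92220063 224.23789394]
```

View pics/v2.png

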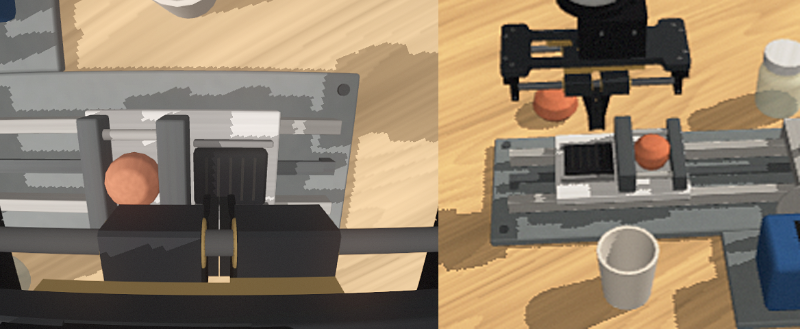

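The wrist view shows the shut fingers above the pad (pad about x 194–267 in the composite, vice rear face near x 188). Measure the pad and vice face from this closer view.

```bash
python3 - <<'E'
from g import *
W=ctrl.camera_info('wrist'); w=cv2.imread('pics/w2.png')
a=np.radians(60.85); Y=np.array([np.cos(a),np.sin(a)]);X=np.array([Y[1],-Y[0]])
S=lambda p:np.round([(p-o)[:2]@X,(p-o)[:2]@Y],4)
k=800/1168
for n,x,y,z in [('pad front far',194,149,.055),('pad rear far',267,149,.055),('pad front',194,190,.055),('pad rear',267,190,.055),('vice top rear far',188,116,.073),('vice top rear',187,190,.073),('rear edge',280,112,.043),('finger L',205,196,.10),('finger R',231,196,.1)]:
    print(n,S(onz(W,x/k,y/k,z)))
s=ctrl.read_state();print('tcp',S(s['position']))
cv2.imwrite('pics/wc.png',cv2.resize(w[170:330,240:420],None,fx=4,fy=3.7,interpolation=cv2.INTER_CUBIC))
E
```

```text
pad front far [ 0.0236 -0.0868]
pad rear far [ 0.0238 -0.1412]
pad front [-0.009  -0.0861]
pad rear [-0.0089 -0.1428]
vice top rear far [ 0.0501 -0.0849]
vice top rear [-0.0021 -0.0828]
rear edge [ 0.05   -0.1518]
finger L [ 0.0044 -0.0969]
finger R [ 0.0045 -0.1129]
tcp [-0.0036 -0.1045]
```

View pics/wc.png

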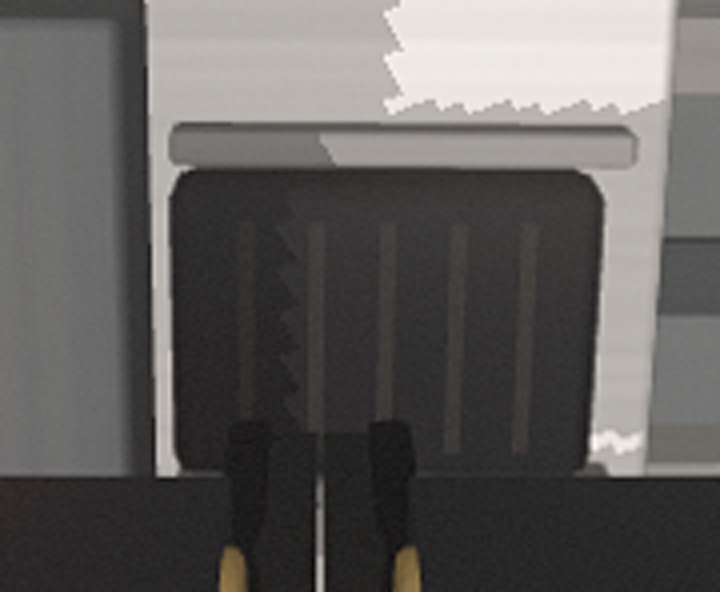

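Shut fingertips span about ±9 mm on the pad, about 10 mm clear of the vice face. Lower onto the button.

{"name": "apply_moves", "arguments": {
  "moves": [0.3, 0, 1.4, 0, 0, 0, 0, 0, 1.4, 0, 0, 0, 0, 0, 1.2, 0, 0, 0, 0, 0, 0.2, 0, 0, 0, 0, 0, 0.2, 0, 0, 0, 0, 0, 0.2, 0, 0, 0, 0, 0, 0, 0, 0, 0, 0, 0, 0, 0, 0, 0]
}}

```text
t: 3.2
position: [0.5412, -0.0134, 0.0575]
orientation: [0.968, -0.251, 0.001, -0.0]
force: [0.8, -0.4, -0.4]
opening: 0.0004
```

{"name": "apply_moves", "arguments": {
  "moves": [0, 0, 0.2, 0, 0, 0, 0, 0, 0.2, 0, 0, 0, 0, 0, 0, 0, 0, 0, 0, 0, 0, 0, 0, 0]
}}

```text
t: 3.53
position: [0.5413, -0.0134, 0.0531]
orientation: [0.968, -0.251, 0.001, -0.0]
force: [1.1, 1.6, 3.5]
opening: 0.0002
```

{"name": "apply_moves", "arguments": {
  "moves": [0, 0, 0.2, 0, 0, 0, 0, 0, 0.1, 0, 0, 0, 0, 0, 0.1, 0, 0, 0, 0, 0, 0, 0, 0, 0, 0, 0, 0, 0, 0, 0]
}}

```text
t: 3.95
position: [0.5413, -0.0134, 0.0503]
orientation: [0.968, -0.251, 0.001, -0.0]
force: [-2.7, 1.6, 12.6]
opening: 0.0007
```

{"name": "apply_moves", "arguments": {
  "moves": [0, -0.2, 0.05, 0, 0, 0, 0, -0.2, 0, 0, 0, 0, 0, -0.2, 0, 0, 0, 0, 0, -0.3, 0, 0, 0, 0, 0, -0.3, 0, 0, 0, 0, 0, -0.4, 0, 0, 0, 0, 0, -0.4, 0, 0, 0, 0, 0, -0.4, 0, 0, 0, 0]
}}

```text
t: 4.62
position: [0.553, 0.0072, 0.0503]
orientation: [0.968, -0.251, 0.001, 0.0]
force: [-3.4, -0.1, 14.2]
opening: 0.0006
```

```bash
cat > k.py <<'E'
from g import *
import sys
s=ctrl.read_state();print(s['t'],s['position'].round(4),s['force'].round(1))
a=np.radians(60.85); Y=np.array([np.cos(a),np.sin(a)]);X=np.array([Y[1],-Y[0]])
d=(s['position']-o)[:2];print('tcp saw',d@X,d@Y,'F',s['force'][:2]@X,s['force'][:2]@Y)
im=snap('top',sys.argv[1]+'.png'); w=snap('wrist',sys.argv[1]+'w.png')
c=cv2.convertScaleAbs(cv2.resize(im[130:345,180:450],(480,382),interpolation=cv2.INTER_CUBIC),alpha=1.6)
cv2.imwrite('pics/'+sys.argv[1]+'v.png',cv2.resize(np.hstack([c,cv2.resize(w,(509,382))]),(800,309)))
E
python3 k.py p1
```

```text
4.6167 [0.553  0.0072 0.0503] [-3.4 -0.1 14.2]
tcp saw -0.0008130030431227758 -0.08135078485454772 F -2.9284943458872195 -1.800911801544197
```

View pics/p1v.png

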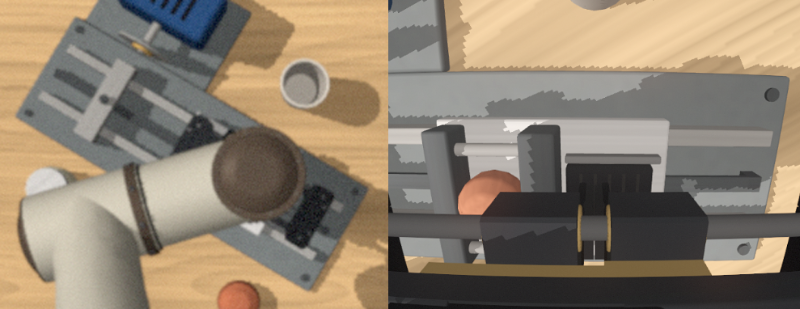

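The carriage is following the hand with only about 2 N along the rails, so the brake is off. Continue.

{"name": "apply_moves", "arguments": {
  "moves": [0, -0.4, 0, 0, 0, 0, 0, -0.6, 0, 0, 0, 0, 0, -0.8, 0, 0, 0, 0, 0, -0.8, 0, 0, 0, 0, 0, -0.8, 0, 0, 0, 0, 0, -0.8, 0, 0, 0, 0, 0, -0.8, 0, 0, 0, 0, 0, -0.8, 0, 0, 0, 0, 0, -0.8, 0, 0, 0, 0, 0, -0.6, 0, 0, 0, 0, 0, -0.4, 0, 0, 0, 0, 0, -0.2, 0, 0, 0, 0, 0, 0, 0, 0, 0, 0]
}}

```text
t: 5.8
position: [0.5919, 0.0762, 0.0503]
orientation: [0.968, -0.25, 0.002, -0.001]
force: [-1.0, 0.7, 10.4]
opening: 0.0002
```

```bash
python3 k.py p2
```

```text
5.8 [0.5919 0.0762 0.0503] [-1.   0.7 10.4]
tcp saw -0.00041509399475381226 -0.002218928390338638 F -1.21633683011684 0.17065887399311452
```

{"name": "apply_moves", "arguments": {
  "moves": [0, -0.2, 0.05, 0, 0, 0, 0, -0.3, 0, 0, 0, 0, 0, -0.3, 0, 0, 0, 0, 0, -0.3, 0, 0, 0, 0, 0, -0.3, 0, 0, 0, 0, 0, -0.2, 0, 0, 0, 0, 0, 0, 0, 0, 0, 0]
}}

```text
t: 6.48
position: [0.5997, 0.09, 0.0503]
orientation: [0.968, -0.25, 0.002, -0.001]
force: [-2.6, 0.3, 13.5]
opening: 0.0003
```

{"name": "apply_moves", "arguments": {
  "moves": [0, -0.2, 0, 0, 0, 0, 0, -0.2, 0, 0, 0, 0, 0, -0.1, 0, 0, 0, 0, 0, 0, 0, 0, 0, 0]
}}

```text
t: 6.82
position: [0.6008, 0.0921, 0.0502]
orientation: [0.968, -0.25, 0.001, 0.001]
force: [-3.2, -5.8, 15.4]
opening: 0.0006
```

```bash
python3 k.py p3
```

```text
6.8167 [0.6008 0.0921 0.0502] [-3.2 -5.8 15.4]
tcp saw -0.00036500862245470497 0.016013863265314968 F -0.01833762566103392 -6.631993537081771
```

View pics/p3v.png

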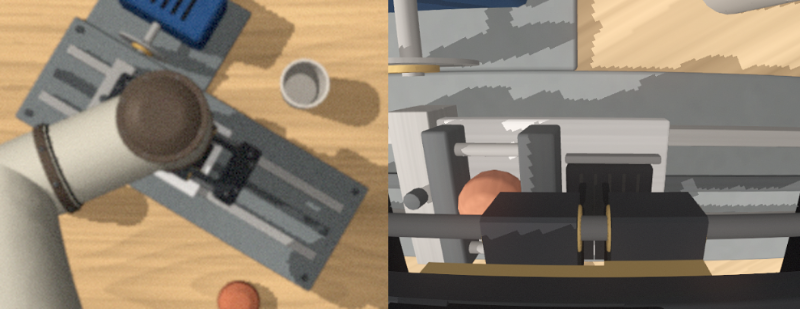

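The wrist view shows the plate's front edge at the stop, and 6.6 N along the rails with the hand stalling confirms contact (TCP travel 120 mm as predicted). A slight extra push to confirm, then ease off.

{"name": "apply_moves", "arguments": {
  "moves": [0, -0.1, 0, 0, 0, 0, 0, -0.1, 0, 0, 0, 0, 0, 0, 0, 0, 0, 0, 0, 0, 0, 0, 0, 0]
}}

```text
t: 7.25
position: [0.6008, 0.0922, 0.0502]
orientation: [0.968, -0.251, -0.0, 0.003]
force: [-2.4, -9.9, 17.1]
opening: 0.0005
```

```bash
python3 k.py p4
```

```text
7.25 [0.6008 0.0922 0.0502] [-2.4 -9.9 17.1]
tcp saw -0.00042115073274533177 0.016091979314477135 F 2.722153572716622 -9.800397967103857
```

Hard stop confirmed: 3 N more for 0.1 mm. Ease off most of the push and lift straight up.

{"name": "apply_moves", "arguments": {
  "moves": [0, 0.1, 0, 0, 0, 0, 0, 0.1, 0, 0, 0, 0, 0, 0.1, 0, 0, 0, 0, 0, 0, 0, 0, 0, 0]
}}

```text
t: 7.68
position: [0.6008, 0.092, 0.0503]
orientation: [0.968, -0.251, 0.001, 0.0]
force: [-1.7, -3.0, 14.7]
opening: 0.0004
```

{"name": "apply_moves", "arguments": {
  "moves": [0, 0, -0.3, 0, 0, 0, 0, 0, -0.3, 0, 0, 0, 0, 0, -0.3, 0, 0, 0, 0, 0, -0.3, 0, 0, 0, 0, 0, -0.8, 0, 0, 0, 0, 0, -2, 0, 0, 0, 0, 0, -3, 0, 0, 0, 0, 0, -3, 0, 0, 0, 0, 0, -3, 0, 0, 0, 0, 0, -3, 0, 0, 0, 0, 0, 0, 0, 0, 0, 0, 0, 0, 0, 0, 0]
}}

```text
t: 8.68
position: [0.6005, 0.0936, 0.2098]
orientation: [0.968, -0.251, 0.002, -0.001]
force: [-0.5, -0.3, -1.6]
opening: 0.0003
```

{"name": "apply_moves", "arguments": {
  "moves": [-3, 2, 0, 0, 0, 0, -3, 2, 0, 0, 0, 0, -3, 2, 0, 0, 0, 0, -3, 2, 0, 0, 0, 0, -1, 1, 0, 0, 0, 0, 0, 0, 0, 0, 0, 0, 0, 0, 0, 0, 0, 0]
}}

```text
t: 9.27
position: [0.4416, 0.0774, 0.207]
orientation: [0.968, -0.251, -0.0, 0.0]
force: [0.7, 1.2, -0.0]
opening: 0.0008
```

```bash
python3 k.py p5; python3 - <<'E'
from h import *
c=snap('scene','p5s.png')[140:360,200:500]; t=cv2.imread('pics/p5.png')[130:345,180:450]
cv2.imwrite('pics/p5v.png',np.hstack([cv2.resize(c,(400,300)),cv2.convertScaleAbs(cv2.resize(t,(400,300)),alpha=1.5)]))
E
```

```text
9.2667 [0.4416 0.0774 0.207 ] [ 0.7  1.2 -0. ]
tcp saw -0.13225273250487565 -0.07432810805312522 F 0.04658793908440517 1.385899834439671
```

View pics/p5v.png

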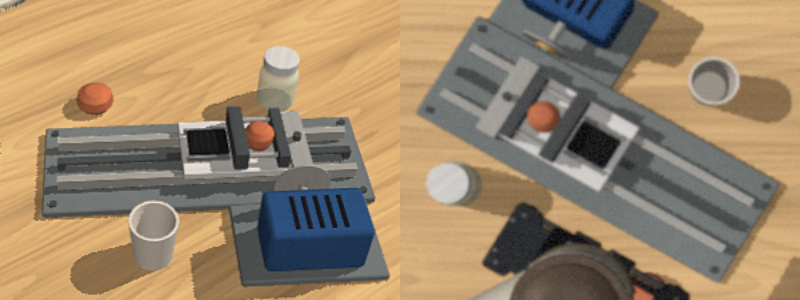

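The carriage looks tight against the stop, and the jar, cup and stone look unmoved. A quick numeric check of the travel follows.

```bash
python3 - <<'E'
from g import *
a=np.radians(60.85); Y=np.array([np.cos(a),np.sin(a)]);X=np.array([Y[1],-Y[0]])
im=cv2.imread('pics/p5.png'); m=(im.max(2)<28).astype(np.uint8); m[:210]=0;m[260:]=0;m[:,:285]=0;m[:,345:]=0
n,l,s,ce=cv2.connectedComponentsWithStats(m); i=1+np.argmax(s[1:,4]); b=onz(I,*ce[i],.055); d=(b-o)[:2]; print(s[i],ce[i],d@X,d@Y,'travel',d@Y+.1157)
A=cv2.imread('pics/scene1.png');B=cv2.imread('pics/p5s.png')
for nm,(x0,x1,y0,y1) in dict(jar=(390,425,172,200),cup=(296,336,285,338),stone=(256,286,198,224)).items(): print(nm,cv2.absdiff(A,B)[y0:y1,x0:x1].mean())
E
```

```text
[293 218  35  31 601] [310.09650582 233.2828619 ] -0.0004068926576734852 0.00455088604540947 travel 0.12025088604540947
jar 4.658503401360544
cup 4.168867924528302
stone 3.6709401709401708
```

```bash
python3 -c "
from h import *
print(ctrl.close_job())"
```

```text
the job is handed in; nothing more can be done
None
```

The carriage now rests against the end stop. I pressed the lock button with the shut fingertips and held it down at about 10–17 N for the whole travel. I then lifted the hand straight up so the button could spring back, and moved it clear.

- **Travel:** the last top picture shows 120.3 mm of carriage travel, against about 120.5 mm expected from the first pictures. The hand's own travel agrees.
- **Stop contact:** at the stop, a further small push raised the force along the rails from 6.6 to 9.8 N for only 0.1 mm of motion. I eased off before lifting.
- **Brake:** the force along the rails was about 2 N or less in the readings taken on the way, so the brake was off.
- **Fingers on the vice:** friction on the pad moved the carriage, so the fingertips probably never pressed the vice's rear face.
- **Other objects:** the jar, cup and rough stone look unmoved in the before and after pictures. Only small, image-noise-level differences showed.
- **Button and hand:** I didn't measure the button's height after release. The wrist force was back to near zero with the hand clear.

The job was handed in at about 9.4 s. No checks failed or disagreed.

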